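Take a sand-texture sample board out of the lever arch file

TASK

Lift the red-tipped lever of the lever arch file all the way up so that the rings spring open, then lift the sample board off the two posts and lay it gently, flat and sand side up, in the white tray (lay it down, do not drop it). Then press the lever fully down again so that the rings are shut, and leave the glue bottles and the tape roll alone.

Things in the scene. Friction and masses are not known exactly. Their poses are not given: they have to be found in the camera images.
- file: Lever arch file lying open, fixed to the table: navy cover 250 x 180 x 4 mm (own x by y), origin at the centre of its underside, z up. Own x runs along the ring mechanism towards the lever end. Steel base plate 160 x 66 mm around (-25, -33) mm, top at z 8. Beside the board nothing stands above z 14 within 25 mm of its mid-length; the lever's spring strut (x 0 to 42, y -30) reaches z 34. The offsets below are in mm from this origin, in its axes.
- lever_pivot (a point): The lever's pivot, at (42, -30, 28) mm in the file; the lever turns about a line along the file's own y through it.
- lever (a joint): Lever angle, rad: 0 = fully down (shut; level, pointing along the file's +x), 1.2 = fully up (open); its tip moves up and back towards the file's -x. Over-centre spring: below about 0.25 it is drawn down to 0, above about 0.35 it springs up to 1.2 of itself; about 2 N at the tip moves it either way.
- lever_grip (a point): Centre of the lever's red thumb tab, 80 mm from the pivot; tab 30 mm long (along the lever), 20 mm wide (along the file's own y), 12 mm thick. Lever down: at (122, -30, 28) mm in the file, 35 mm free on both sides of its width. Fully up: about 103 mm above the table.
- arch_hinge (a point): Middle of the rod, along the file's own x, about which both ring arches swing, at (-30, -50, 10) mm in the file. The arches, 6 mm steel bars, stand at x -70 and 10. Shut, they curve over from y -50 to the post tops (highest at z 54); open, they lean back to negative y (tips at about y -58, z 66).
- arches (a joint): Angle of the two ring arches, rad: 0 = shut on the posts, about 0.9 = open. Geared to the lever (0.75 x lever angle).
- posts_mid (a point): Point midway between the tops of the two upright steel posts, at (-30, -10, 46) mm in the file; the posts, 7 mm in diameter, stand 40 mm either side of it along the file's own x. The grey support pad under the board is 112 x 40 mm around (-30, 6), top at z 24.
- board: Wooden sample board 120 x 56 x 10 mm (own x, y, z), about 80 g, origin at its centre, three sand-coloured fields on top (+z). Two 16 mm holes at x -40 and +40, y -14, with the posts through them. At first its centre is near (-30, 4, 29) mm in the file, axes nearly the file's; it must rise 25 mm straight up to clear the posts. Long edges (56 mm across) can be gripped at mid-length; they overhang the pad by 4 to 12 mm.
- tray: Open white tray, fixed to the table, 170 x 120 mm outside (own x by own y), walls 5 mm thick and 20 mm high, floor 5 mm thick, origin at the centre of its underside, z up.
- tray_in (a point): Centre of the tray's inner floor (160 x 110 mm inside), axes as the tray's.
- glue_a: White glue bottle with black nozzle, 60 mm in diameter, 172 mm tall, origin at the centre of its foot. Bystander.
- glue_b: A second, equal glue bottle. Bystander.
- tape: Roll of masking tape lying flat, 90 mm in diameter, 24 mm high, origin at the centre of its underside. Bystander.
There are look-alikes about, which are no part of the job. There is more than one size of the tray; the job needs the smallest.

How it is judged:
On the way, in this order (a step that is already met when the one before it is completed fails the run):
1. the lever is fully up and the rings are open, the board still on the posts (value of joint lever above 1.05 rad and value of joint arches above 0.65 rad and z of board in the frame of file below 0.045 m and horizontal distance between board and file below 0.05 m), for 0.2 s.
2. the board lies flat in the tray, sand side up, let go and at rest, with the rings still open (horizontal distance between board and tray_in below 0.04 m and z of board in the frame of tray_in below 0.01 m and angle between board's own z axis and vertical below 0.1 rad and linear speed of board below 0.03 m/s and contact force between the fingers and board below 0.1 N and value of joint lever above 0.9 rad), for 0.2 s.
At the end, for the whole second after the job is handed in: The lever is fully down (under 0.06 rad) with the rings shut (arches under 0.05 rad), and the board lies at rest, flat (tilt under 0.1 rad) and sand side up on the tray's floor (centre under 10 mm above it and within 40 mm of its middle) (value of joint lever below 0.06 rad and value of joint arches below 0.05 rad and horizontal distance between board and tray_in below 0.04 m and z of board in the frame of tray_in below 0.01 m and angle between board's own z axis and vertical below 0.1 rad and linear speed of board below 0.03 m/s); the robot touches nothing.
It fails at once if the board is dropped (falls free at more than 0.75 m/s, a fall of about 30 mm) (linear speed of board above 0.75 m/s and contact force between the fingers and board below 0.05 N).
It fails at once if a glue bottle or the tape roll is pushed more than 25 mm or knocked over (distance of any of glue_a, glue_b, tape from where it was at the start of the episode above 0.025 m or angle between any of glue_a, glue_b's own z axis and vertical above 0.5 rad).
It also fails if it takes over 70 s, if anything falls off the work surface, if the arm or the gripper's body presses on something with over 40 N, if the wrist force passes 120 N, or if a joint passes its speed limit or range.

ROBOT

A 7-joint arm with a two-finger parallel gripper is mounted at the origin on the work surface. World frame = base frame: x ahead of the robot, y to its left, z up, the work surface at z = 0. Lengths are in m, angles in rad, forces in N, time in s.
With the tool pointing down it reaches from about 0.4 to 0.85 m from the base axis. Payload 10.4 kg.
Tool frame: the origin (TCP) lies at the very end of the fingers, on their centre line; the grasp point (between the pads) lies r.grasp_offset behind it (r.grasp_offset is the distance from the TCP to the grasp point, in m); z points along the fingers, y is the direction in which the jaws open and shut (so a half turn about z gives the same grasp; the last joint's range is limited). The gripper opens to 87 mm and grips with 3 to 60 N. Pads are 19 mm wide; open, the fingers measure 117 mm over their backs; the gripper's body (75 mm by 190 mm) begins 51 mm behind the grasp point.
Start: joints at [1.17, 0.332, -0.065, 1.46, 0.022, 1.35, -0.088], TCP at [0.231, -0.581, 0.223] pointing down, gripper open.
Joint ranges: [-2.6, 2.6], [-0.5, 2.12], [-1.47, 1.34], [0.16, 2.42], [-1.27, 4.41], [0.06, 2.06], [-2.6, 2.6]. Speed limits (rad/s): [2.22, 2.22, 2.79, 2.79, 3.14, 3.14, 3.14].

INTERFACE

Orientations are given as a unit quaternion [x, y, z, w].
In Python, from bench import read_state, cams, job, r gives the robot as it stands. The module is installed in compiled form; this text tells all that it offers.
- The arm moves only by the tool arm_command, never from a script. Its argument "increments" is a list of rows, each an object of numbers: "gripper": the opening in per cent of the stroke, from 0 (shut) to 100 (fully open); "dx", "dy", "dz": the shift along the tool's x, y, z in m; "spin": the turn about the tool's z in degrees. In form: [{"gripper": .., "dx": .., "dy": .., "dz": .., "spin": ..}, ...]. A call has exactly 8 rows; each row shifts and turns the commanded pose from where the row before left it, along the tool's axes as they then stand; what a row does not reach is not made up. A row lasts 1/8 s, in which the tool goes at most 62.5 mm and 10.7 degrees, less where a joint would pass 70% of its speed; a pose out of reach is approached as far as the arm can. A call with a gripper value outside its range is refused whole. The fingers move at their own pace and stop on an object; "grip_force" is the grip in N (left out, the last holds). Time passes only in rows, so rows that do not move let the fingers close, or fill a call up. It gives the time, the measured TCP pose, the force and the opening at its end, in the units of the state.
- read_state(): the state, without advancing time (a new reading comes with each control period).
- cams.camera(name): name is "scene" or "side" or "wrist"; returns the picture (420x560x3 uint8, red, green, blue); there is no depth.
- cams.camera_info(name): a dict with "K" (3x3 intrinsics, pixels), "rvec" (rotation vector, rad) and "tvec" (3), from world to camera coordinates, as OpenCV has them. Camera axes: x right, y down, z forward; pixel columns grow to the right and rows downward; lengths in m; the calibration is good to about 2 mm. A picture is of the moment at which its call begins: read the wrist's pose just before it. camera_info takes no time and is no camera call; for the wrist camera it gives the pose at the moment of the call.
- job.close_job(): hands the job in, once; it reports no verdict.
The state is a dict: "time": time; "joint_positions": joint angles; "joint_vel": joint speeds; "joint_torque": joint torques, N m; "ee_pos": TCP position; "eef_rot": TCP orientation; "ft_force": force on the tool from outside, world axes, zero at the start; "torque": the same for the moment, N m; "width": finger opening in m.
Only numpy, scipy, OpenCV 4.12 (cv2) and the standard library are available. Lean on these libraries where they do the work, as an engineer would, in place of code of your own. Each camera call takes 0.05 s, during which the arm holds its last target.

## Working session

There is one attempt and no reset: what is moved stays moved. The work goes in short steps, Python scripts to look and compute and a tool call to move; the robot and the scene stay as the last step left them, time stands still between calls to the robot, and variables do not carry over. Pictures are saved under pics/ and viewed, and the job is handed in when it is done.

Besides the shell and the picture viewer there is one more tool, called after "Emit:" by a JSON object that holds its "api" and its "payload", one argument or row to a line. arm_command: Moves the arm, as the interface text tells. Its arguments: {"type":"object","properties":{"increments":{"type":"array","items":{"type":"object","properties":{"gripper":{"type":"number"},"dx":{"type":"number"},"dy":{"type":"number"},"dz":{"type":"number"},"spin":{"type":"number"}}}},"grip_force":{"type":"number"}},"required":["increments"]}

```bash
mkdir -p pics; ls; python3 - <<'E'
from bench import read_state, cams, job, r
import cv2
print(read_state(), r.grasp_offset)
for n in ["scene","side","wrist"]:
    print(n,cams.camera_info(n))
    im=cams.camera(n); cv2.imwrite(f"pics/{n}0.png",im[:,:,::-1])
E
```

```text
pics
{'time': 0.0, 'joint_positions': array([ 1.17037298,  0.33285641, -0.0646982 ,  1.46092769,  0.0216194 ,
        1.34993936, -0.0885034 ]), 'joint_vel': array([ 0.00160382,  0.00024121, -0.00083781, -0.00138722, -0.00025828,
        0.0003168 , -0.00154586]), 'joint_torque': array([ 1.15977480e-03, -6.23254752e+01,  2.52464722e-02, -3.89898026e+01,
       -6.13555242e-02,  3.96110164e-02,  6.22875541e-05]), 'ee_pos': array([ 0.23040216, -0.58055706,  0.22177012]), 'eef_rot': array([ 9.82207075e-01,  1.87799752e-01, -1.77538231e-04, -6.95009132e-04]), 'ft_force': array([-0.21929922, -0.04545906, -0.09150242]), 'torque': array([-0.00558834,  0.0264808 ,  0.00104683]), 'width': 0.08732772921532651} 0.0187
scene {'K': array([[431.75572624,   0.        , 282.25225825],
       [  0.        , 431.75572624, 198.91158096],
       [  0.        ,   0.        ,   1.        ]]), 'rvec': array([ 1.06266831,  2.42540721, -1.04570684]), 'tvec': array([ 0.40204622, -0.22661002,  1.70454084])}
side {'K': array([[410.7314396 ,   0.        , 283.06586298],
       [  0.        , 410.7314396 , 208.81689571],
       [  0.        ,   0.        ,   1.        ]]), 'rvec': array([ 0.1379849, -2.8363277,  1.2104393]), 'tvec': array([0.54598328, 0.11151736, 1.19114793])}
wrist {'K': array([[334.02532558,   0.        , 283.50744218],
       [  0.        , 334.02532558, 210.32691839],
       [  0.        ,   0.        ,   1.        ]]), 'rvec': array([-2.39704019,  1.62861578,  0.23422957]), 'tvec': array([-0.62457596, -0.03440874,  0.39015181])}
```

View pics/scene0.png

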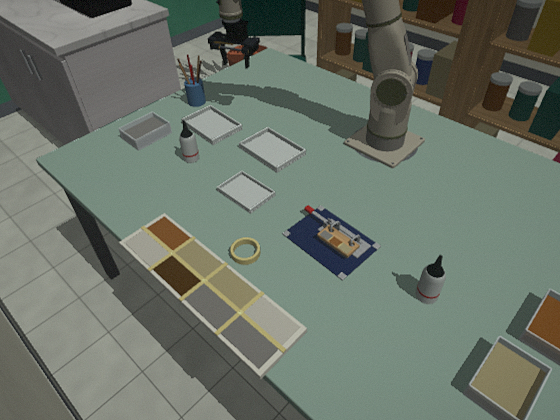

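View pics/side0.png

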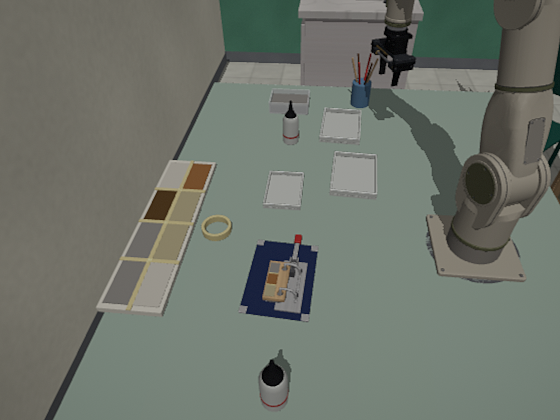

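View pics/wrist0.png

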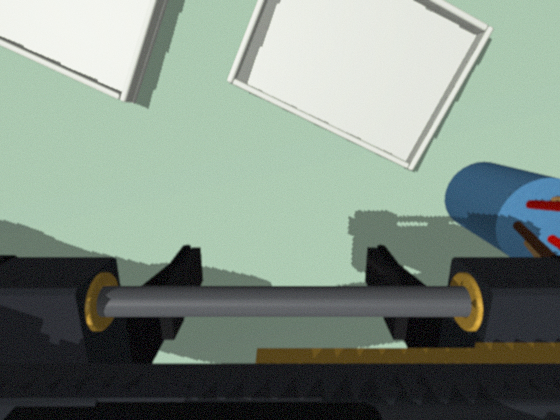

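The pictures show the navy file at scene (332,240), with its red tab at (309,210). The tray candidates in the scene view are (245,190), (272,149), (212,124) and a grey bin at (145,130). I'll measure these in both views.

```bash
cat > h.py <<'E'
import numpy as np, cv2
from bench import read_state, cams, job, r
def P(ci):
    R,_=cv2.Rodrigues(ci["rvec"]); return ci["K"],R,np.array(ci["tvec"]).ravel()
def ray(ci,uv,z):
    K,R,t=P(ci); uv=np.atleast_2d(np.array(uv,float))
    d=(R.T@np.linalg.inv(K)@np.c_[uv,np.ones(len(uv))].T).T; c=-R.T@t
    s=(z-c[2])/d[:,2]; return c+s[:,None]*d
def proj(ci,X):
    K,R,t=P(ci); return cv2.projectPoints(np.atleast_2d(np.array(X,float)),ci["rvec"],ci["tvec"],K,None)[0][:,0]
def tri(c1,u1,c2,u2):
    M=[]
    for c in (c1,c2):
        K,R,t=P(c); M.append(K@np.c_[R,t])
    X=cv2.triangulatePoints(M[0],M[1],np.array(u1,float).reshape(2,1),np.array(u2,float).reshape(2,1)); return (X[:3]/X[3]).ravel()
def rect(pts):
    (c,wh,a)=cv2.minAreaRect((pts[:,:2]*1000).astype(np.float32)); return np.round(c,1),np.round(wh,1),round(a,1)
E
python3 - <<'E'
from h import *
for n in ["scene","side"]:
    ci=cams.camera_info(n); im=cv2.imread(f"pics/{n}0.png"); hsv=cv2.cvtColor(im,cv2.COLOR_BGR2HSV)
    H,S,V=cv2.split(hsv)
    m={'navy':((H>108)&(H<128)&(S>130)&(V<130)),'white':((S<28)&(V>140)),'red':(((H<6)|(H>174))&(S>170)&(V>110)),'tape':((H>20)&(H<32)&(S>50)&(V>120)),'wood':((H>10)&(H<22)&(S>80)&(V>120))}
    for k,mm in m.items():
        mm=(mm*255).astype(np.uint8)
        cs,_=cv2.findContours(mm,cv2.RETR_EXTERNAL,cv2.CHAIN_APPROX_NONE)
        for c in cs:
            if cv2.contourArea(c)<(15 if k=='red' else 150): continue
            z={'navy':.004,'white':.02,'red':.03,'tape':.024,'wood':.034}[k]
            p=ray(ci,c[:,0],z)
            print(n,k,c[:,0].mean(0).round(),cv2.contourArea(c),*rect(p))
E
python3 - <<'E'
import cv2
a=cv2.imread('pics/scene0.png')[190:285,270:390]; b=cv2.imread('pics/side0.png')[225:325,230:330]
import numpy as np
cv2.imwrite('pics/crop0.png',np.hstack([cv2.resize(a,(480,400),interpolation=cv2.INTER_CUBIC)[:, :400],cv2.resize(b,(400,400),interpolation=cv2.INTER_CUBIC)]))
E
```

```text
scene white [208. 411.] 447.0 [1121.1  278. ] [ 56.4 113.6] 42.8
scene white [133. 407.] 2026.5 [1217.9  140.4] [101.1 202.1] 42.8
scene white [176. 386.] 1468.0 [1141.1  172.9] [ 73.3 147.5] 0.9
scene white [511. 376.] 196.5 [600.4 743.5] [169.9 128.4] 0.5
scene white [250. 356.] 333.5 [958.6 235.6] [ 77.7 153.3] 0.5
scene white [ 95. 376.] 3642.0 [1257.2   19.5] [148.2 148.2] 0.1
scene white [137. 342.] 1352.5 [1144.6   19.9] [ 66.5 147. ] 0.1
scene white [ 65. 335.] 2858.0 [1257.1 -133. ] [147.  146.8] 0.1
scene white [276. 320.] 1506.5 [865.4 235.7] [ 77.5 154.5] 0.1
scene white [106. 305.] 1110.5 [1141.1 -133.4] [146.9  73.6] 89.8
scene white [ 39. 300.] 2302.0 [1256.8 -286.5] [145.7 147. ] 0.1
scene white [ 79. 274.] 989.0 [1140.8 -286.8] [ 74.4 145. ] 0.2
scene white [ 19. 270.] 1506.5 [1256.8 -439.4] [144.8 143.2] 89.8
scene white [143. 247.] 923.0 [ 959.2 -232.4] [ 77.4 151.1] 0.0
scene white [ 53. 246.] 777.5 [1141.3 -439.8] [143.   74.5] 89.7
scene white [  9. 238.] 594.5 [1228.2 -593.3] [144.9  84.9] 89.9
scene white [ 42. 217.] 1291.0 [1105.8 -592.3] [146.1 143.2] 0.0
sc
[... 1511 characters left out ...]
] 0.1
side white [354. 173.] 1706.0 [ 333.3 -301.6] [223.8 155.6] 87.2
side white [338. 123.] 915.0 [ 379.2 -611.2] [225.6 156.5] 86.7
side white [484.  77.] 257.0 [ -284.1 -1053.4] [146.7 131.2] 87.5
side white [421.  76.] 314.5 [    4.8 -1052.1] [151.8 127.8] 86.2
side white [291.  75.] 259.0 [  613.3 -1022. ] [ 83.7 217.7] 0.2
side white [237.  74.] 412.0 [  873.2 -1023.2] [219.  132.3] 89.8
side white [342.   6.] 842.0 [  377.8 -2020.9] [550.1 213.1] 3.1
side red [298. 238.] 33.5 [502.6  38.1] [14.5 27.3] 4.7
side tape [216. 227.] 533.0 [752.2   9.2] [ 88.7 103.6] 5.1
side tape [162. 232.] 2305.5 [908.8   2.5] [170.7 616.5] 0.1
side wood [276. 281.] 265.5 [545.4 191.1] [123.   54.7] 87.4
```

View pics/crop0.png

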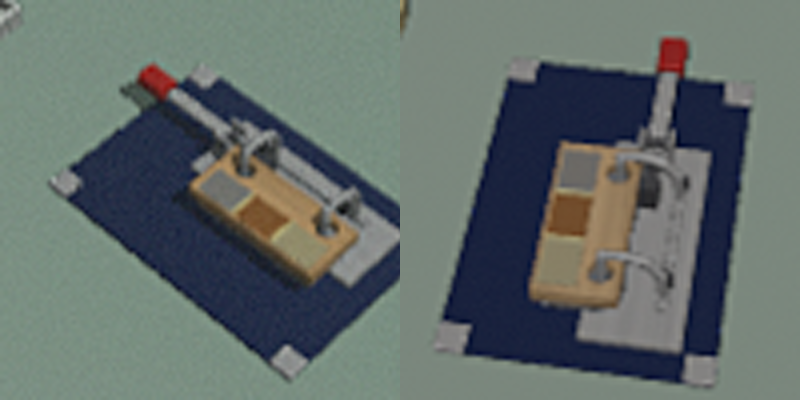

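```bash
python3 - <<'E'
from h import *
s=cams.camera_info("scene"); d=cams.camera_info("side")
im=cv2.imread("pics/side0.png")
A=ray(d,[(258.2,239.2),(319.2,245.5),(308.7,321.2),(238.2,313)],.004)
print(A.round(4)); print(rect(A))
B=ray(s,[(319.2,205.7),(282.5,233.2),(342.5,279.8)],.004); print(B.round(4))
# robust: mask of all non-green within region -> rect
for n,ci,(x0,x1,y0,y1) in (("scene",s,(270,390,200,285)),("side",d,(230,330,236,325))):
    im=cv2.imread(f"pics/{n}0.png"); H,S,V=cv2.split(cv2.cvtColor(im,cv2.COLOR_BGR2HSV))
    m=((H>100)&(H<135)&(S>90)&(V<110)).astype(np.uint8); k=np.zeros_like(m); k[y0:y1,x0:x1]=1; m*=k
    ys,xs=np.nonzero(m); p=ray(ci,np.c_[xs,ys],.004)[:,:2]
    print(n,len(xs),rect(p))
print(tri(s,(309.3,209.5),d,(298,238)))
E
```

```text
[[0.6204 0.0281 0.004 ]
 [0.439  0.0365 0.004 ]
 [0.4549 0.2878 0.004 ]
 [0.6339 0.2813 0.004 ]]
(array([536.5, 158.9]), array([254.9, 181.5]), 86.9)
[[0.4513 0.0422 0.004 ]
 [0.6235 0.035  0.004 ]
 [0.6379 0.2829 0.004 ]]
scene 2027 (array([543.5, 162.6]), array([247.6, 177.4]), 87.0)
side 2635 (array([539.1, 159.7]), array([247.4, 177.1]), 86.8)
[0.50241313 0.03971833 0.02771058]
```

The smallest tray is 172 x 120 mm, at scene (245,190) and side (284,189), and its centre is about (0.568,-0.193). The other two white trays measure 224 x 155, and the grey bin isn't white. The file origin is about (0.541,0.161) with its own x at -93°. I'll spin the tool into line with the file first.

```bash
python3 - <<'E'
import cv2,numpy as np
a=cv2.imread('pics/scene0.png')[105:225,180:320]
cv2.imwrite('pics/tray_crop.png',cv2.resize(a,None,fx=5,fy=5,interpolation=cv2.INTER_CUBIC))
E
```

```text
(no output)
```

View pics/tray_crop.png

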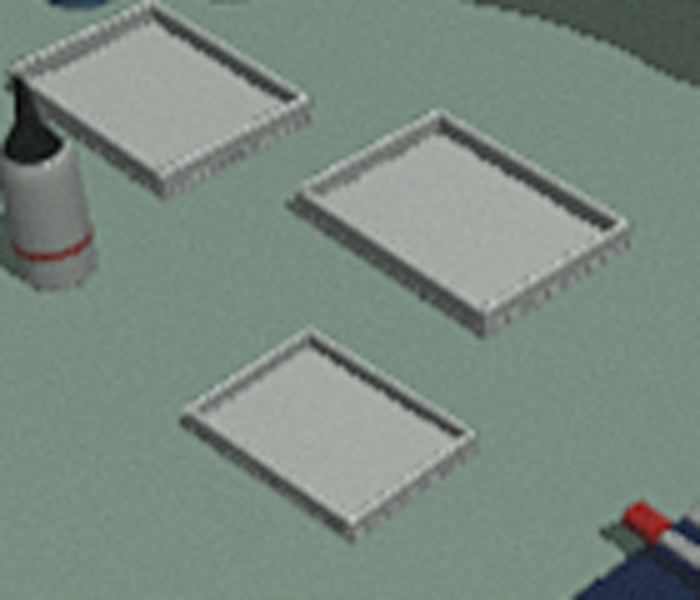

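Emit:
{"api": "arm_command", "payload": {
  "increments": [
    {"gripper": 50,"spin": -8.2},
    {"gripper": 50,"spin": -8.2},
    {"gripper": 50,"spin": -8.2},
    {"gripper": 50,"spin": -8.2},
    {"gripper": 50,"spin": -8.2},
    {"gripper": 50,"spin": -8.2},
    {"gripper": 50,"spin": -8.1},
    {"gripper": 50,"spin": -8}
  ],
  "grip_force": 10
}}

```text
validation failed for argument at $.in...
```

The enlarged crop shows the wanted tray at the lower middle (330,430), clearly smaller than the other two. The call was refused, so I'll resend it with every field filled in.

Emit:
{"api": "arm_command", "payload": {
  "increments": [
    {"gripper": 50,"dx": 0,"dy": 0,"dz": 0,"spin": -8.2},
    {"gripper": 50,"dx": 0,"dy": 0,"dz": 0,"spin": -8.2},
    {"gripper": 50,"dx": 0,"dy": 0,"dz": 0,"spin": -8.2},
    {"gripper": 50,"dx": 0,"dy": 0,"dz": 0,"spin": -8.2},
    {"gripper": 50,"dx": 0,"dy": 0,"dz": 0,"spin": -8.2},
    {"gripper": 50,"dx": 0,"dy": 0,"dz": 0,"spin": -8.2},
    {"gripper": 50,"dx": 0,"dy": 0,"dz": 0,"spin": -8.1},
    {"gripper": 50,"dx": 0,"dy": 0,"dz": 0,"spin": -8.1}
  ],
  "grip_force": 10
}}

```text
time: 1.15
ee_pos: [0.2305, -0.5808, 0.2222]
eef_rot: [0.723, 0.69, 0.0, -0.0]
ft_force: [-0.3, 0.8, 0.2]
width: 0.0438
```

```bash
cat >> h.py <<'E'
from scipy.spatial.transform import Rotation as Ro
def inc(target=None):
    s=read_state(); R=Ro.from_quat(s["eef_rot"]).as_matrix()
    print("t",round(s["time"],2),"pos",s["ee_pos"].round(4),"toolx ang",round(np.degrees(np.arctan2(R[1,0],R[0,0])),2),"tilt",round(np.degrees(np.arccos(-R[2,2])),2),"w",round(s["width"],4),"F",s["ft_force"].round(1),"j",s["joint_positions"].round(2))
    if target is not None: print("need tool mm",((R.T@(np.array(target)-s["ee_pos"]))*1000).round(1))
fo=np.array([.5413,.1612]); fa=np.radians(-93.05)
def f2w(x,y,z):
    c,s=np.cos(fa),np.sin(fa); return np.array([fo[0]+c*x/1000-s*y/1000,fo[1]+s*x/1000+c*y/1000,z/1000])
E
python3 -c "
from h import *
print(f2w(122,-30,120)); inc(f2w(122,-30,120))"
```

```text
[0.50485119 0.04096904 0.12      ]
t 1.15 pos [ 0.2305 -0.5808  0.2222] toolx ang 87.31 tilt 0.04 w 0.0438 F [-0.3  0.8  0.2] j [ 1.29  0.34 -0.22  1.45  0.07  1.36  1.02]
need tool mm [633.8 245.  102.5]
```

Emit:
{"api": "arm_command", "payload": {
  "increments": [
    {"gripper": 50,"dx": 0.04,"dy": 0.02,"dz": 0,"spin": 0},
    {"gripper": 50,"dx": 0.05,"dy": 0.02,"dz": 0,"spin": 0},
    {"gripper": 50,"dx": 0.05,"dy": 0.02,"dz": 0,"spin": 0},
    {"gripper": 50,"dx": 0.05,"dy": 0.02,"dz": 0,"spin": 0},
    {"gripper": 50,"dx": 0.05,"dy": 0.02,"dz": 0,"spin": 0},
    {"gripper": 50,"dx": 0.05,"dy": 0.02,"dz": 0,"spin": 0},
    {"gripper": 50,"dx": 0.05,"dy": 0.02,"dz": 0,"spin": 0},
    {"gripper": 50,"dx": 0.05,"dy": 0.02,"dz": 0,"spin": 0}
  ]
}}

```text
time: 2.15
ee_pos: [0.4108, -0.198, 0.2226]
eef_rot: [0.725, 0.689, -0.0, 0.0]
ft_force: [-0.2, -0.7, -0.7]
width: 0.0436
```

```bash
python3 -c "
from h import *
inc(f2w(122,-30,140))"
```

```text
t 2.15 pos [ 0.4108 -0.198   0.2226] toolx ang 87.04 tilt 0.03 w 0.0436 F [-0.2 -0.7 -0.7] j [ 0.92 -0.02 -0.55  1.86 -0.01  1.3   0.31]
need tool mm [243.6  81.6  82.5]
```

Emit:
{"api": "arm_command", "payload": {
  "increments": [
    {"gripper": 50,"dx": 0.04,"dy": 0.02,"dz": 0,"spin": 0},
    {"gripper": 50,"dx": 0.04,"dy": 0.02,"dz": 0,"spin": 0},
    {"gripper": 50,"dx": 0.04,"dy": 0.02,"dz": 0,"spin": 0},
    {"gripper": 50,"dx": 0.03,"dy": 0.02,"dz": 0,"spin": 0},
    {"gripper": 50,"dx": 0,"dy": 0,"dz": 0,"spin": 0},
    {"gripper": 50,"dx": 0,"dy": 0,"dz": 0,"spin": 0},
    {"gripper": 50,"dx": 0,"dy": 0,"dz": 0,"spin": 0},
    {"gripper": 50,"dx": 0,"dy": 0,"dz": 0,"spin": 0}
  ]
}}

```text
time: 3.15
ee_pos: [0.4978, -0.0549, 0.2226]
eef_rot: [0.726, 0.688, -0.0, 0.0]
ft_force: [-0.5, -0.7, -0.3]
width: 0.0435
```

```bash
python3 -c "
from h import *
inc(f2w(122,-30,140))
ci=cams.camera_info('wrist'); im=cams.camera('wrist'); cv2.imwrite('pics/w1.png',im[:,:,::-1])
import pickle; pickle.dump(ci,open('w1.pkl','wb'))
K,R,t=P(ci); print(-R.T@t); print(proj(ci,[f2w(122,-30,34),f2w(125,90,4),f2w(-125,90,4),f2w(-30,4,34)]))
"
```

```text
t 3.15 pos [ 0.4978 -0.0549  0.2226] toolx ang 86.96 tilt 0.03 w 0.0435 F [-0.5 -0.7 -0.3] j [ 0.71  0.11 -0.73  1.75  0.08  1.31 -0.09]
need tool mm [96.1  1.9 82.5]
[0.50094466 0.02146928 0.38422097]
[[ 286.3208868    91.81135856]
 [ 397.35867854   96.35422724]
 [ 424.78770559 -207.62964856]
 [ 326.09665684  -95.05565462]]
```

View pics/w1.png

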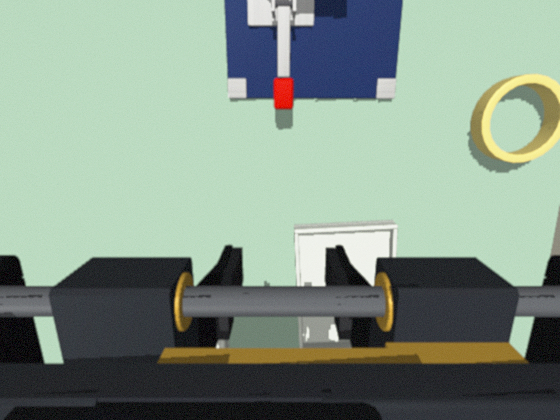

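The wrist view shows the red tab at (284,93) and the cover's lever-end edge at row 98. Both are within 2 px (about 1.5 mm) of prediction. The tray is at (345,270), and I'll refine the origin by -1.5 mm. Next I move above the tab and then down.

```bash
sed -i 's/^fo=.*/fo=np.array([.5400,.1600]); fa=np.radians(-93.05)/;s/^fo=np.array(\[.5400,.1600\]); fa=np.radians(-93.05); .*//' h.py; sed -i 's/; fa=np.radians(-93.05); fa.*/; fa=np.radians(-93.05)/' h.py; python3 -c "
from h import *
import pickle
ci=pickle.load(open('w1.pkl','rb'))
im=cv2.imread('pics/w1.png'); H,S,V=cv2.split(cv2.cvtColor(im,cv2.COLOR_BGR2HSV))
m=((H<6)|(H>174))&(S>200)&(V>200); ys,xs=np.nonzero(m); print(xs.min(),xs.max(),ys.min(),ys.max())
print(ray(ci,[(xs.mean(),ys.min()),(xs.mean(),ys.mean())],.034), f2w(107,-30,34),f2w(122,-30,34))
print('tray corners',ray(ci,[(295,226),(396,222)],.02))
inc(f2w(122,-30,60)); print(f2w(0,0,0))"
```

```text
274 291 78 107
[[0.50200095 0.05390332 0.034     ]
 [0.50128243 0.04070987 0.034     ]] [0.5043493  0.05474779 0.034     ] [0.50355119 0.03976904 0.034     ]
tray corners [[ 0.50749599 -0.1045137   0.02      ]
 [ 0.62349038 -0.10590455  0.02      ]]
t 3.2 pos [ 0.4979 -0.0547  0.2226] toolx ang 86.98 tilt 0.02 w 0.0434 F [ 0.1 -0.4 -0. ] j [ 0.71  0.11 -0.73  1.75  0.08  1.31 -0.09]
need tool mm [ 94.7   0.7 162.6]
[0.54 0.16 0.  ]
```

Emit:
{"api": "arm_command", "payload": {
  "increments": [
    {"gripper": 50,"dx": 0.035,"dy": 0,"dz": 0.02,"spin": 0},
    {"gripper": 50,"dx": 0.03,"dy": 0,"dz": 0.03,"spin": 0},
    {"gripper": 50,"dx": 0.03,"dy": 0,"dz": 0.03,"spin": 0},
    {"gripper": 50,"dx": 0,"dy": 0,"dz": 0.03,"spin": 0},
    {"gripper": 50,"dx": 0,"dy": 0,"dz": 0.03,"spin": 0},
    {"gripper": 50,"dx": 0,"dy": 0,"dz": 0.02,"spin": 0},
    {"gripper": 50,"dx": 0,"dy": 0,"dz": 0,"spin": 0},
    {"gripper": 50,"dx": 0,"dy": 0,"dz": 0,"spin": 0}
  ]
}}

```text
time: 4.2
ee_pos: [0.5037, 0.0409, 0.0635]
eef_rot: [0.725, 0.689, 0.0, 0.0]
ft_force: [0.1, 0.1, 0.4]
width: 0.0434
```

```bash
python3 -c "
from h import *
inc([.502,.0398,.013])
im=cams.camera('side'); cv2.imwrite('pics/s1.png',cv2.resize(im[180:330,200:400,::-1],None,fx=4,fy=4,interpolation=cv2.INTER_CUBIC))
"
```

```text
t 4.2 pos [0.5037 0.0409 0.0635] toolx ang 87.03 tilt 0.08 w 0.0434 F [0.1 0.1 0.4] j [ 0.51  0.32 -0.77  1.92  0.26  1.   -0.43]
need tool mm [-1.2 -1.7 50.5]
```

View pics/s1.png

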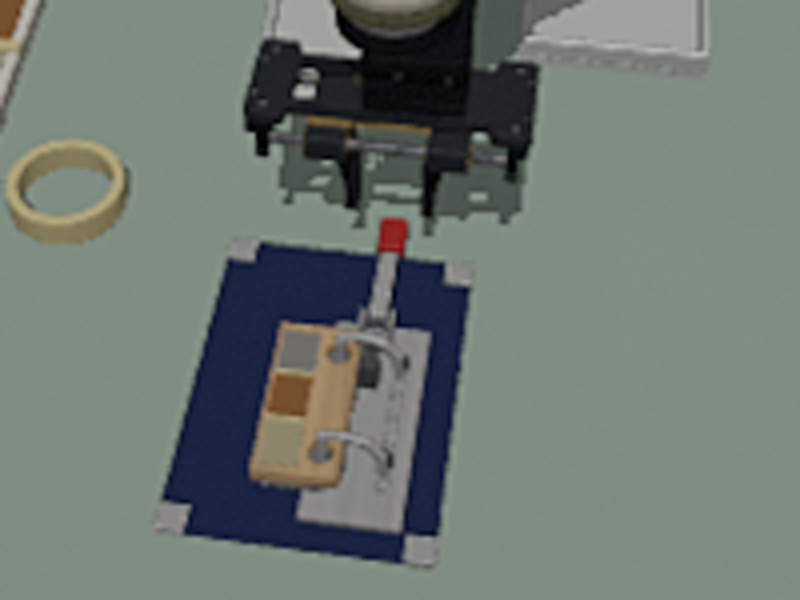

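The side view shows the fingers centred about the tab at (393,235). I'll go down and grip it.

Emit:
{"api": "arm_command", "payload": {
  "increments": [
    {"gripper": 50,"dx": 0,"dy": -0.002,"dz": 0.02,"spin": 0},
    {"gripper": 50,"dx": 0,"dy": 0,"dz": 0.02,"spin": 0},
    {"gripper": 50,"dx": 0,"dy": 0,"dz": 0.01,"spin": 0},
    {"gripper": 50,"dx": 0,"dy": 0,"dz": 0,"spin": 0},
    {"gripper": 15,"dx": 0,"dy": 0,"dz": 0,"spin": 0},
    {"gripper": 15,"dx": 0,"dy": 0,"dz": 0,"spin": 0},
    {"gripper": 15,"dx": 0,"dy": 0,"dz": 0,"spin": 0},
    {"gripper": 15,"dx": 0,"dy": 0,"dz": 0,"spin": 0}
  ],
  "grip_force": 10
}}

```text
time: 5.25
ee_pos: [0.5025, 0.0408, 0.0132]
eef_rot: [0.725, 0.689, 0.001, 0.001]
ft_force: [5.1, 0.4, -1.3]
width: 0.0199
```

```bash
python3 -c "
from h import *
inc([.502,.0398,.013])
"
```

```text
t 5.25 pos [0.5025 0.0408 0.0132] toolx ang 87.03 tilt 0.18 w 0.0199 F [ 5.1  0.4 -1.3] j [ 0.47  0.4  -0.74  1.96  0.34  0.91 -0.48]
need tool mm [-1.1 -0.5  0.2]
```

Gripped with a width of 19.9 mm. Now I follow the arc upwards.

Emit:
{"api": "arm_command", "payload": {
  "increments": [
    {"gripper": 15,"dx": 0.001,"dy": 0.001,"dz": -0.012,"spin": 0},
    {"gripper": 15,"dx": 0.003,"dy": 0,"dz": -0.012,"spin": 0},
    {"gripper": 15,"dx": 0.005,"dy": 0,"dz": -0.011,"spin": 0},
    {"gripper": 15,"dx": 0.007,"dy": 0,"dz": -0.01,"spin": 0},
    {"gripper": 15,"dx": 0.008,"dy": 0,"dz": -0.009,"spin": 0},
    {"gripper": 15,"dx": 0.009,"dy": 0,"dz": -0.008,"spin": 0},
    {"gripper": 15,"dx": 0.01,"dy": 0,"dz": -0.006,"spin": 0},
    {"gripper": 15,"dx": 0.011,"dy": 0,"dz": -0.004,"spin": 0}
  ]
}}

```text
time: 6.25
ee_pos: [0.5055, 0.0954, 0.0856]
eef_rot: [0.725, 0.689, 0.001, 0.001]
ft_force: [5.9, -11.6, -4.2]
width: 0.0201
```

```bash
python3 -c "
from h import *
inc()
im=cams.camera('side'); cv2.imwrite('pics/s2.png',cv2.resize(im[180:330,200:400,::-1],None,fx=4,fy=4,interpolation=cv2.INTER_CUBIC))
"
```

```text
t 6.25 pos [0.5055 0.0954 0.0856] toolx ang 87.04 tilt 0.1 w 0.0201 F [  5.9 -11.6  -4.2] j [ 0.43  0.32 -0.8   1.88  0.26  1.05 -0.53]
```

View pics/s2.png

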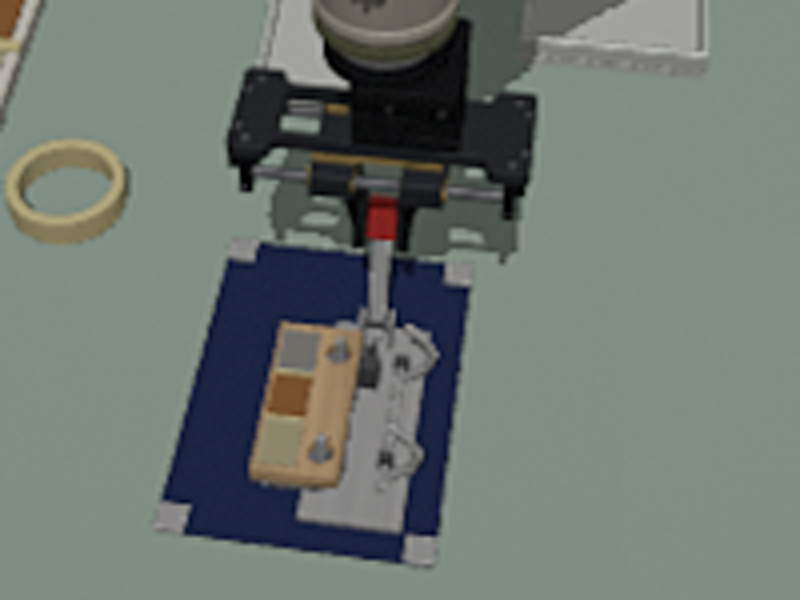

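The arches are now leaning back and the lever is up. I release and rise.

Emit:
{"api": "arm_command", "payload": {
  "increments": [
    {"gripper": 50,"dx": 0,"dy": 0,"dz": 0,"spin": 0},
    {"gripper": 50,"dx": 0,"dy": 0,"dz": 0,"spin": 0},
    {"gripper": 50,"dx": 0,"dy": 0,"dz": -0.01,"spin": 0},
    {"gripper": 50,"dx": 0,"dy": 0,"dz": -0.03,"spin": 0},
    {"gripper": 50,"dx": 0,"dy": 0,"dz": -0.03,"spin": 0},
    {"gripper": 50,"dx": 0,"dy": 0,"dz": -0.03,"spin": 0},
    {"gripper": 90,"dx": 0,"dy": 0,"dz": -0.01,"spin": 0},
    {"gripper": 90,"dx": 0,"dy": 0,"dz": 0,"spin": 0}
  ]
}}

```text
time: 7.3
ee_pos: [0.5048, 0.0948, 0.1947]
eef_rot: [0.725, 0.689, 0.0, 0.0]
ft_force: [0.2, -0.3, 0.6]
width: 0.0559
```

```bash
python3 -c "
from h import *
inc(f2w(-30,4,190))
ci=cams.camera_info('wrist'); im=cams.camera('wrist'); cv2.imwrite('pics/w2.png',im[:,:,::-1])
import pickle; pickle.dump(ci,open('w2.pkl','wb'))
print(proj(ci,[f2w(-30,4,34),f2w(-90,32,34),f2w(30,32,34)]))
"
```

```text
t 7.3 pos [0.5048 0.0948 0.1947] toolx ang 87.04 tilt 0.04 w 0.0559 F [ 0.2 -0.3  0.6] j [ 0.49  0.19 -0.84  1.76  0.15  1.26 -0.44]
need tool mm [96.9 35.9  4.7]
[[323.75618971  89.09299483]
 [358.78263769  14.93528461]
 [350.76977535 155.51045056]]
```

View pics/w2.png

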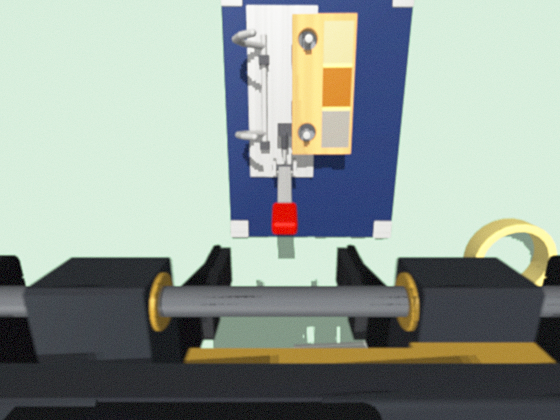

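```bash
python3 -c "
from h import *
import pickle
ci=pickle.load(open('w2.pkl','rb'))
print(proj(ci,[f2w(71,-30,103),f2w(122,-30,28)]))
im=cv2.imread('pics/w2.png'); H,S,V=cv2.split(cv2.cvtColor(im,cv2.COLOR_BGR2HSV))
m=(((H>8)&(H<26)&(S>80)&(V>150))*255).astype(np.uint8); m[200:]=0
m[:, :280]=0
cs,_=cv2.findContours(m,0,cv2.CHAIN_APPROX_NONE); 
p=np.vstack([c[:,0] for c in cs if cv2.contourArea(c)>100]); q=np.r_[p,[[351,154]]]
print(rect(ray(ci,q,.034)), q.min(0),q.max(0)); print(f2w(-30,4,34))
print(ray(ci,[(357,14),(351,154),(293,14),(293,153)],.034))
s=cams.camera('scene'); cv2.imwrite('pics/sc2.png',cv2.resize(s[150:300,230:430,::-1],None,fx=4,fy=4,interpolation=cv2.INTER_CUBIC))
"
```

```text
[[286.71308889 217.97857852]
 [285.83935045 242.57602828]]
(array([545.1, 191.1]), array([120.3,  56.5]), 87.4) [292  13] [356 154]
[0.54559056 0.18974467 0.034     ]
[[0.57520795 0.24896513 0.034     ]
 [0.57057296 0.12976955 0.034     ]
 [0.52036747 0.25183293 0.034     ]
 [0.51511122 0.13363571 0.034     ]]
```

View pics/sc2.png

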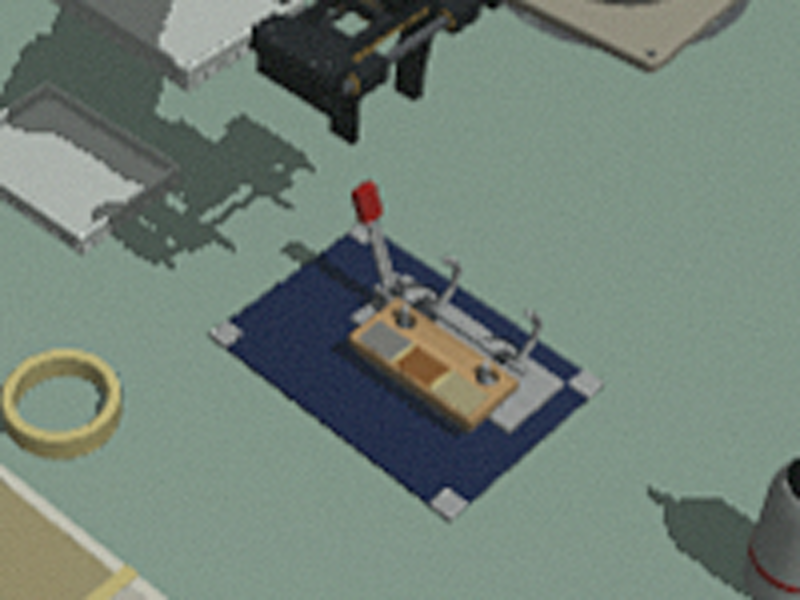

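The scene view shows the lever upright with its tab at (367,200), the arches leaning back, and the board still on its posts. The wrist view puts the board centre at (0.545,0.191), yaw 87.4°. I move over it.

```bash
python3 -c "
from h import *
inc([.545,.191,.0245])"
```

```text
t 7.4 pos [0.5042 0.0946 0.1935] toolx ang 87.04 tilt 0.08 w 0.0638 F [0.8 0.3 0.2] j [ 0.49  0.19 -0.84  1.76  0.15  1.26 -0.44]
need tool mm [ 98.4  36.  168.9]
```

Emit:
{"api": "arm_command", "payload": {
  "increments": [
    {"gripper": 90,"dx": 0.03,"dy": 0.01,"dz": 0,"spin": 0},
    {"gripper": 90,"dx": 0.034,"dy": 0.013,"dz": 0,"spin": 0},
    {"gripper": 90,"dx": 0.034,"dy": 0.013,"dz": 0,"spin": 0},
    {"gripper": 90,"dx": 0,"dy": 0,"dz": 0.03,"spin": 0},
    {"gripper": 90,"dx": 0,"dy": 0,"dz": 0.03,"spin": 0},
    {"gripper": 90,"dx": 0,"dy": 0,"dz": 0.03,"spin": 0},
    {"gripper": 90,"dx": 0,"dy": 0,"dz": 0.02,"spin": 0},
    {"gripper": 90,"dx": 0,"dy": 0,"dz": 0,"spin": 0}
  ]
}}

```text
time: 8.4
ee_pos: [0.5446, 0.1905, 0.0828]
eef_rot: [0.725, 0.689, -0.001, -0.001]
ft_force: [-0.5, -0.3, -0.4]
width: 0.0787
```

```bash
python3 -c "
from h import *
inc([.545,.191,.0245])
im=cams.camera('side'); cv2.imwrite('pics/s3.png',cv2.resize(im[180:330,200:400,::-1],None,fx=4,fy=4,interpolation=cv2.INTER_CUBIC))"
```

```text
t 8.4 pos [0.5446 0.1905 0.0828] toolx ang 87.06 tilt 0.19 w 0.0787 F [-0.5 -0.3 -0.4] j [ 0.23  0.47 -0.81  1.71  0.37  1.12 -0.74]
need tool mm [ 0.6  0.5 58.3]
```

View pics/s3.png

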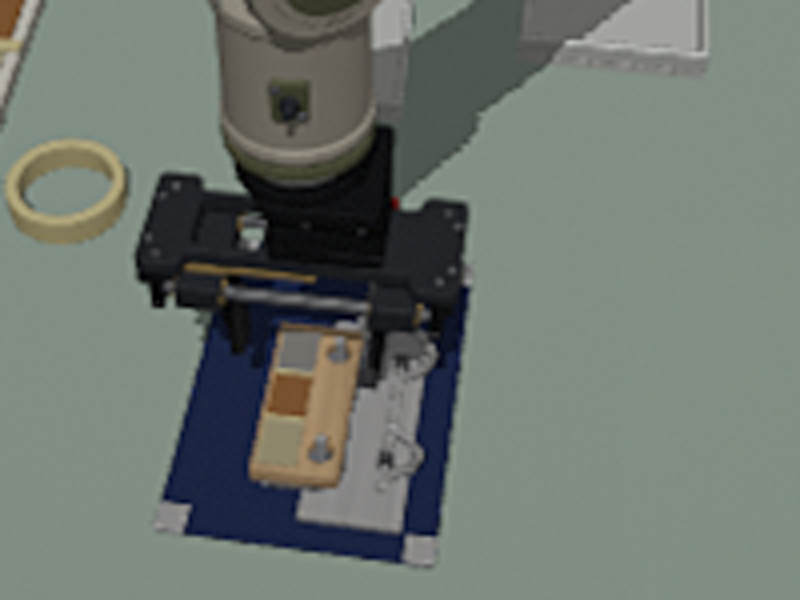

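The fingers straddle the board. Next: down, then close.

Emit:
{"api": "arm_command", "payload": {
  "increments": [
    {"gripper": 90,"dx": 0,"dy": 0,"dz": 0.02,"spin": 0},
    {"gripper": 90,"dx": 0,"dy": 0,"dz": 0.02,"spin": 0},
    {"gripper": 90,"dx": 0,"dy": 0,"dz": 0.018,"spin": 0},
    {"gripper": 90,"dx": 0,"dy": 0,"dz": 0,"spin": 0},
    {"gripper": 50,"dx": 0,"dy": 0,"dz": 0,"spin": 0},
    {"gripper": 50,"dx": 0,"dy": 0,"dz": 0,"spin": 0},
    {"gripper": 50,"dx": 0,"dy": 0,"dz": 0,"spin": 0},
    {"gripper": 50,"dx": 0,"dy": 0,"dz": 0,"spin": 0}
  ],
  "grip_force": 30
}}

```text
time: 9.45
ee_pos: [0.5461, 0.1909, 0.027]
eef_rot: [0.725, 0.689, 0.0, 0.0]
ft_force: [-0.4, 0.2, 3.3]
width: 0.0554
```

```bash
python3 -c "
from h import *
inc([.545,.191,.0245])"
```

```text
t 9.45 pos [0.5461 0.1909 0.027 ] toolx ang 87.04 tilt 0.05 w 0.0554 F [-0.4  0.2  3.3] j [ 0.2   0.54 -0.77  1.75  0.43  1.02 -0.78]
need tool mm [ 0.  -1.1  2.5]
```

Emit:
{"api": "arm_command", "payload": {
  "increments": [
    {"gripper": 50,"dx": 0,"dy": 0,"dz": -0.005,"spin": 0},
    {"gripper": 50,"dx": 0,"dy": 0,"dz": -0.005,"spin": 0},
    {"gripper": 50,"dx": 0,"dy": 0,"dz": -0.005,"spin": 0},
    {"gripper": 50,"dx": 0,"dy": 0,"dz": 0,"spin": 0},
    {"gripper": 50,"dx": 0,"dy": 0,"dz": 0,"spin": 0},
    {"gripper": 50,"dx": 0,"dy": 0,"dz": 0,"spin": 0},
    {"gripper": 50,"dx": 0,"dy": 0,"dz": 0,"spin": 0},
    {"gripper": 50,"dx": 0,"dy": 0,"dz": 0,"spin": 0}
  ]
}}

```text
time: 10.45
ee_pos: [0.5457, 0.1908, 0.0415]
eef_rot: [0.725, 0.689, -0.0, -0.0]
ft_force: [0.3, -1.3, -1.2]
width: 0.0557
```

```bash
python3 -c "
from h import *
inc([.545,.191,.0245])
im=cams.camera('side'); cv2.imwrite('pics/s4.png',cv2.resize(im[220:320,220:340,::-1],None,fx=6,fy=6,interpolation=cv2.INTER_CUBIC))"
```

```text
t 10.45 pos [0.5457 0.1908 0.0415] toolx ang 87.05 tilt 0.0 w 0.0557 F [ 0.3 -1.3 -1.2] j [ 0.21  0.52 -0.78  1.74  0.42  1.05 -0.77]
need tool mm [ 0.1 -0.7 17. ]
```

View pics/s4.png

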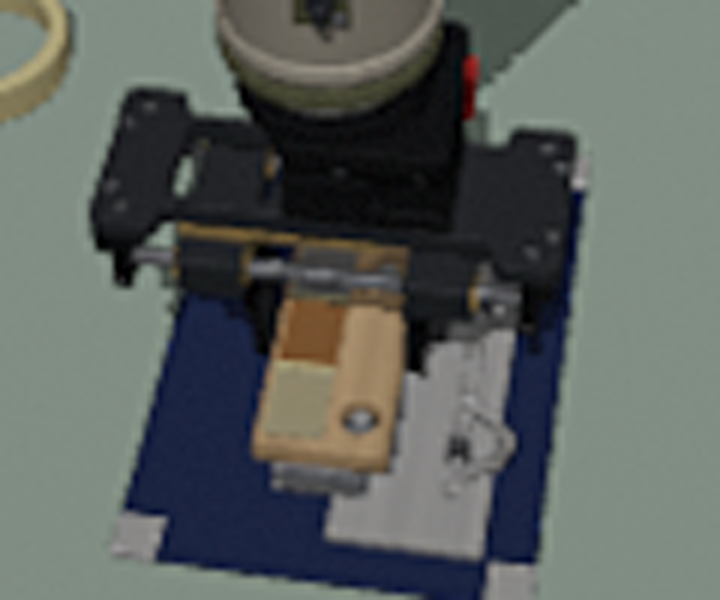

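The board is off the pad, with the grey pad visible under its near end at (320,475), and it is level. I'll lift straight up by 140 mm.

Emit:
{"api": "arm_command", "payload": {
  "increments": [
    {"gripper": 50,"dx": 0,"dy": 0,"dz": -0.01,"spin": 0},
    {"gripper": 50,"dx": 0,"dy": 0,"dz": -0.02,"spin": 0},
    {"gripper": 50,"dx": 0,"dy": 0,"dz": -0.02,"spin": 0},
    {"gripper": 50,"dx": 0,"dy": 0,"dz": -0.02,"spin": 0},
    {"gripper": 50,"dx": 0,"dy": 0,"dz": -0.025,"spin": 0},
    {"gripper": 50,"dx": 0,"dy": 0,"dz": -0.025,"spin": 0},
    {"gripper": 50,"dx": 0,"dy": 0,"dz": -0.02,"spin": 0},
    {"gripper": 50,"dx": 0,"dy": 0,"dz": 0,"spin": 0}
  ]
}}

```text
time: 11.5
ee_pos: [0.5465, 0.1912, 0.1834]
eef_rot: [0.725, 0.689, 0.001, 0.001]
ft_force: [0.1, 0.1, -1.1]
width: 0.0557
```

```bash
python3 -c "
from h import *
inc([.566,-.191,.12])
s=cams.camera('scene'); cv2.imwrite('pics/sc3.png',cv2.resize(s[130:280,230:430,::-1],None,fx=4,fy=4,interpolation=cv2.INTER_CUBIC))"
```

```text
t 11.5 pos [0.5465 0.1912 0.1834] toolx ang 87.04 tilt 0.17 w 0.0557 F [ 0.1  0.1 -1.1] j [ 0.27  0.37 -0.85  1.61  0.29  1.29 -0.68]
need tool mm [-380.8   39.    63.2]
```

View pics/sc3.png

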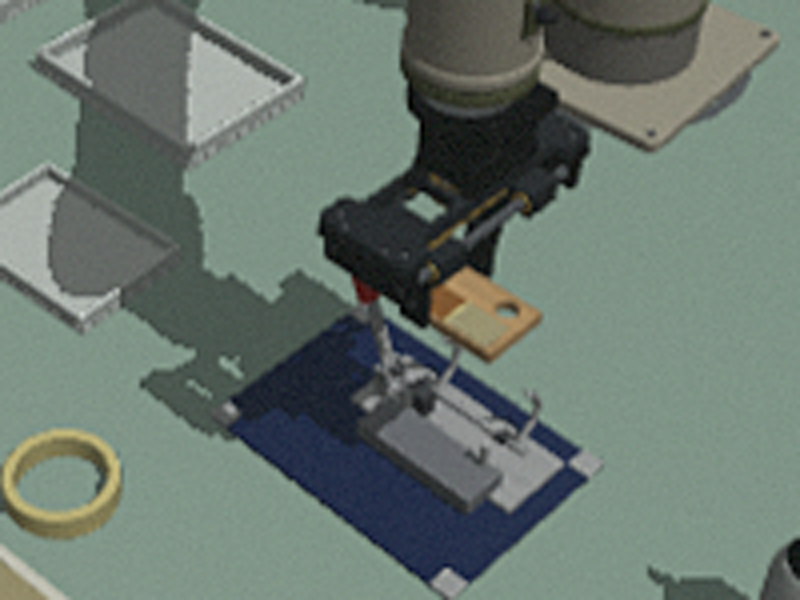

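Board held level and clear. I traverse to the tray.

Emit:
{"api": "arm_command", "payload": {
  "increments": [
    {"gripper": 50,"dx": -0.02,"dy": 0,"dz": 0,"spin": 0},
    {"gripper": 50,"dx": -0.035,"dy": 0.004,"dz": 0,"spin": 0},
    {"gripper": 50,"dx": -0.045,"dy": 0.005,"dz": 0,"spin": 0},
    {"gripper": 50,"dx": -0.045,"dy": 0.005,"dz": 0,"spin": 0},
    {"gripper": 50,"dx": -0.045,"dy": 0.005,"dz": 0,"spin": 0},
    {"gripper": 50,"dx": -0.045,"dy": 0.005,"dz": 0,"spin": 0},
    {"gripper": 50,"dx": -0.045,"dy": 0.005,"dz": 0,"spin": 0},
    {"gripper": 50,"dx": -0.04,"dy": 0.004,"dz": 0,"spin": 0}
  ]
}}

```text
time: 12.55
ee_pos: [0.5614, -0.1323, 0.1802]
eef_rot: [0.725, 0.688, -0.001, -0.001]
ft_force: [-0.2, -0.1, -1.1]
width: 0.0555
```

Emit:
{"api": "arm_command", "payload": {
  "increments": [
    {"gripper": 50,"dx": -0.03,"dy": 0.003,"dz": 0.01,"spin": 0},
    {"gripper": 50,"dx": -0.02,"dy": 0.002,"dz": 0.02,"spin": 0},
    {"gripper": 50,"dx": -0.01,"dy": 0.001,"dz": 0.02,"spin": 0},
    {"gripper": 50,"dx": 0,"dy": 0,"dz": 0.02,"spin": 0},
    {"gripper": 50,"dx": 0,"dy": 0,"dz": 0.02,"spin": 0},
    {"gripper": 50,"dx": 0,"dy": 0,"dz": 0,"spin": 0},
    {"gripper": 50,"dx": 0,"dy": 0,"dz": 0,"spin": 0},
    {"gripper": 50,"dx": 0,"dy": 0,"dz": 0,"spin": 0}
  ]
}}

```text
time: 13.55
ee_pos: [0.5658, -0.1906, 0.0925]
eef_rot: [0.725, 0.689, 0.0, 0.001]
ft_force: [0.5, 0.6, -1.4]
width: 0.0558
```

```bash
python3 -c "
from h import *
inc([.566,-.191,.01])
a=cams.camera('scene')[120:250,180:320,::-1]; b=cams.camera('side')[130:260,220:360,::-1]
cv2.imwrite('pics/p1.png',cv2.resize(np.hstack([a,b]),None,fx=2.8,fy=4,interpolation=cv2.INTER_CUBIC))"
```

```text
t 13.55 pos [ 0.5658 -0.1906  0.0925] toolx ang 87.06 tilt 0.1 w 0.0558 F [ 0.5  0.6 -1.4] j [ 0.77  0.46 -0.66  1.66  0.3   1.13 -0.02]
need tool mm [-0.4  0.1 82.5]
```

View pics/p1.png

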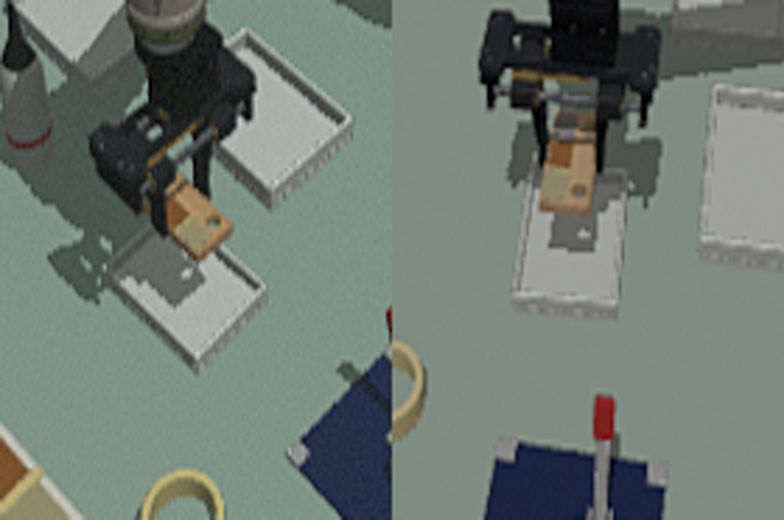

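The board is above the right tray, and shadow and board both line up with it. I lower it, slowly at the end.

Emit:
{"api": "arm_command", "payload": {
  "increments": [
    {"gripper": 50,"dx": 0,"dy": 0,"dz": 0.01,"spin": 0},
    {"gripper": 50,"dx": 0,"dy": 0,"dz": 0.02,"spin": 0},
    {"gripper": 50,"dx": 0,"dy": 0,"dz": 0.02,"spin": 0},
    {"gripper": 50,"dx": 0,"dy": 0,"dz": 0.015,"spin": 0},
    {"gripper": 50,"dx": 0,"dy": 0,"dz": 0.01,"spin": 0},
    {"gripper": 50,"dx": 0,"dy": 0,"dz": 0.003,"spin": 0},
    {"gripper": 50,"dx": 0,"dy": 0,"dz": 0,"spin": 0},
    {"gripper": 50,"dx": 0,"dy": 0,"dz": 0,"spin": 0}
  ]
}}

```text
time: 14.65
ee_pos: [0.5656, -0.1908, 0.0142]
eef_rot: [0.725, 0.689, 0.0, 0.001]
ft_force: [-0.5, 0.9, -1.0]
width: 0.0556
```

```bash
python3 -c "
from h import *
inc([.566,-.191,.008])"
```

```text
t 14.65 pos [ 0.5656 -0.1908  0.0142] toolx ang 87.04 tilt 0.07 w 0.0556 F [-0.5  0.9 -1. ] j [ 0.74  0.55 -0.62  1.72  0.37  0.99 -0.07]
need tool mm [-0.2  0.4  6.2]
```

Emit:
{"api": "arm_command", "payload": {
  "increments": [
    {"gripper": 50,"dx": 0,"dy": 0,"dz": 0.002,"spin": 0},
    {"gripper": 50,"dx": 0,"dy": 0,"dz": 0.002,"spin": 0},
    {"gripper": 50,"dx": 0,"dy": 0,"dz": 0.001,"spin": 0},
    {"gripper": 50,"dx": 0,"dy": 0,"dz": 0.001,"spin": 0},
    {"gripper": 50,"dx": 0,"dy": 0,"dz": 0,"spin": 0},
    {"gripper": 50,"dx": 0,"dy": 0,"dz": 0,"spin": 0},
    {"gripper": 50,"dx": 0,"dy": 0,"dz": 0,"spin": 0},
    {"gripper": 50,"dx": 0,"dy": 0,"dz": 0,"spin": 0}
  ]
}}

```text
time: 15.65
ee_pos: [0.5651, -0.1907, 0.008]
eef_rot: [0.725, 0.689, -0.0, 0.0]
ft_force: [-3.5, 1.5, 4.3]
width: 0.0554
```

```bash
python3 -c "
from h import *
inc([.566,-.191,.008])"
```

```text
t 15.65 pos [ 0.5651 -0.1907  0.008 ] toolx ang 87.04 tilt 0.02 w 0.0554 F [-3.5  1.5  4.3] j [ 0.74  0.56 -0.62  1.72  0.38  0.98 -0.07]
need tool mm [-0.3  0.9  0. ]
```

The force along z went from -1.1 to +4.3 N, so the board is on the floor. I open modestly and rise.

Emit:
{"api": "arm_command", "payload": {
  "increments": [
    {"gripper": 72,"dx": 0,"dy": 0,"dz": 0,"spin": 0},
    {"gripper": 72,"dx": 0,"dy": 0,"dz": 0,"spin": 0},
    {"gripper": 72,"dx": 0,"dy": 0,"dz": 0,"spin": 0},
    {"gripper": 72,"dx": 0,"dy": 0,"dz": -0.01,"spin": 0},
    {"gripper": 72,"dx": 0,"dy": 0,"dz": -0.03,"spin": 0},
    {"gripper": 72,"dx": 0,"dy": 0,"dz": -0.04,"spin": 0},
    {"gripper": 72,"dx": 0,"dy": 0,"dz": -0.05,"spin": 0},
    {"gripper": 72,"dx": 0,"dy": 0,"dz": -0.05,"spin": 0}
  ]
}}

```text
time: 16.65
ee_pos: [0.565, -0.1905, 0.1899]
eef_rot: [0.725, 0.689, 0.0, 0.0]
ft_force: [0.8, -0.0, -0.2]
width: 0.0628
```

```bash
python3 -c "
from h import *
inc(f2w(71,-30,180))
a=cams.camera('scene')[120:250,180:320,::-1]; b=cams.camera('side')[130:260,220:360,::-1]
cv2.imwrite('pics/p2.png',cv2.resize(np.hstack([a,b]),None,fx=2.8,fy=4,interpolation=cv2.INTER_CUBIC))"
```

```text
t 16.65 pos [ 0.565  -0.1905  0.1899] toolx ang 87.06 tilt 0.03 w 0.0628 F [ 0.8 -0.  -0.2] j [ 0.8   0.37 -0.69  1.56  0.24  1.3   0.03]
need tool mm [277.8 -73.1   9.8]
```

View pics/p2.png

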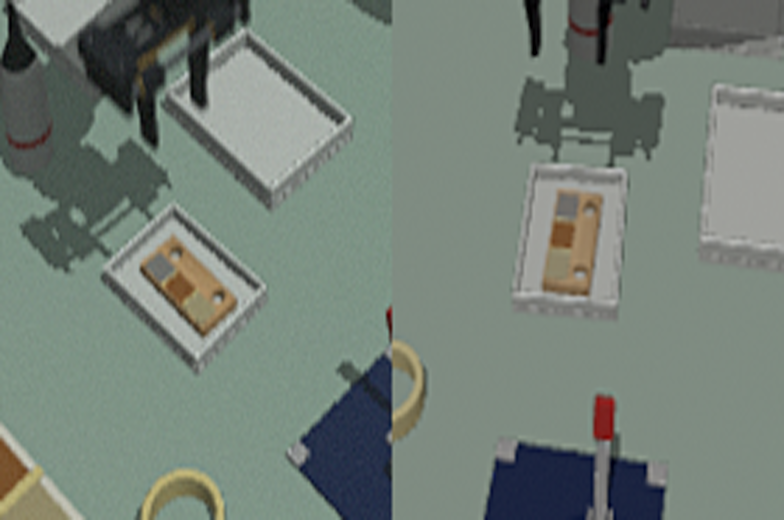

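The board lies flat, sand side up and centred in the small tray (scene crop (188,285)), and the lever is still up. I go back to the lever.

Emit:
{"api": "arm_command", "payload": {
  "increments": [
    {"gripper": 50,"dx": 0.03,"dy": -0.01,"dz": 0,"spin": 0},
    {"gripper": 50,"dx": 0.05,"dy": -0.013,"dz": 0,"spin": 0},
    {"gripper": 50,"dx": 0.05,"dy": -0.013,"dz": 0,"spin": 0},
    {"gripper": 50,"dx": 0.05,"dy": -0.013,"dz": 0,"spin": 0},
    {"gripper": 50,"dx": 0.05,"dy": -0.013,"dz": 0,"spin": 0},
    {"gripper": 50,"dx": 0.05,"dy": -0.013,"dz": 0,"spin": 0},
    {"gripper": 50,"dx": 0,"dy": 0,"dz": 0,"spin": 0},
    {"gripper": 50,"dx": 0,"dy": 0,"dz": 0,"spin": 0}
  ],
  "grip_force": 10
}}

```text
time: 17.75
ee_pos: [0.5048, 0.0923, 0.1877]
eef_rot: [0.725, 0.689, -0.0, 0.0]
ft_force: [1.3, -0.9, 0.0]
width: 0.0435
```

```bash
python3 -c "
from h import *
inc([.505,.093,.086])
ci=cams.camera_info('wrist'); im=cams.camera('wrist'); cv2.imwrite('pics/w3.png',im[:,:,::-1])
print(proj(ci,[[.505,.093,.103]]))"
```

```text
t 17.75 pos [0.5048 0.0923 0.1877] toolx ang 87.05 tilt 0.05 w 0.0435 F [ 1.3 -0.9  0. ] j [ 0.52  0.2  -0.87  1.76  0.16  1.25 -0.45]
need tool mm [  0.8   0.2 101.7]
[[284.92124029 214.84333371]]
```

View pics/w3.png

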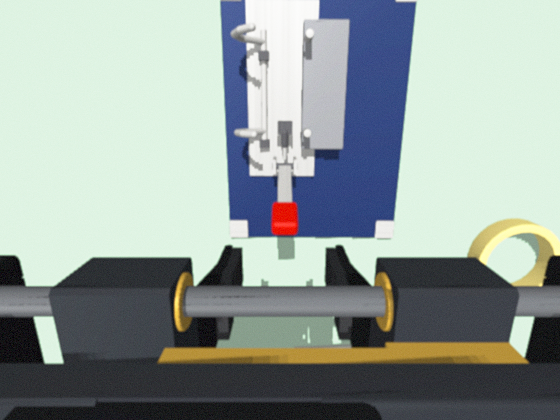

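The wrist view puts the tab at (284,218), 3 px from prediction and centred between the fingers. I descend 102 mm and grip.

Emit:
{"api": "arm_command", "payload": {
  "increments": [
    {"gripper": 50,"dx": 0,"dy": 0,"dz": 0.03,"spin": 0},
    {"gripper": 50,"dx": 0,"dy": 0,"dz": 0.03,"spin": 0},
    {"gripper": 50,"dx": 0,"dy": 0,"dz": 0.03,"spin": 0},
    {"gripper": 50,"dx": 0,"dy": 0,"dz": 0.012,"spin": 0},
    {"gripper": 15,"dx": 0,"dy": 0,"dz": 0,"spin": 0},
    {"gripper": 15,"dx": 0,"dy": 0,"dz": 0,"spin": 0},
    {"gripper": 15,"dx": 0,"dy": 0,"dz": 0,"spin": 0},
    {"gripper": 15,"dx": 0,"dy": 0,"dz": 0,"spin": 0}
  ],
  "grip_force": 15
}}

```text
time: 18.8
ee_pos: [0.5055, 0.0928, 0.0865]
eef_rot: [0.725, 0.689, 0.001, 0.001]
ft_force: [0.2, -0.2, 3.2]
width: 0.0198
```

```bash
python3 -c "
from h import *
inc()"
```

```text
t 18.8 pos [0.5055 0.0928 0.0865] toolx ang 87.03 tilt 0.12 w 0.0198 F [ 0.2 -0.2  3.2] j [ 0.47  0.33 -0.84  1.88  0.28  1.06 -0.54]
```

Emit:
{"api": "arm_command", "payload": {
  "increments": [
    {"gripper": 15,"dx": -0.011,"dy": 0,"dz": 0.005,"spin": 0},
    {"gripper": 15,"dx": -0.01,"dy": 0,"dz": 0.007,"spin": 0},
    {"gripper": 15,"dx": -0.009,"dy": 0,"dz": 0.008,"spin": 0},
    {"gripper": 15,"dx": -0.008,"dy": 0,"dz": 0.009,"spin": 0},
    {"gripper": 15,"dx": -0.007,"dy": 0,"dz": 0.01,"spin": 0},
    {"gripper": 15,"dx": -0.005,"dy": 0,"dz": 0.011,"spin": 0},
    {"gripper": 15,"dx": -0.003,"dy": 0,"dz": 0.012,"spin": 0},
    {"gripper": 15,"dx": -0.001,"dy": 0,"dz": 0.012,"spin": 0}
  ]
}}

```text
time: 19.8
ee_pos: [0.5023, 0.0383, 0.0108]
eef_rot: [0.725, 0.688, 0.0, 0.0]
ft_force: [5.3, 2.8, 0.8]
width: 0.02
```

```bash
python3 -c "
from h import *
inc()"
```

```text
t 19.8 pos [0.5023 0.0383 0.0108] toolx ang 87.02 tilt 0.05 w 0.02 F [5.3 2.8 0.8] j [ 0.51  0.41 -0.77  1.96  0.36  0.91 -0.5 ]
```

Next I press 1 mm further, release, rise, and look.

Emit:
{"api": "arm_command", "payload": {
  "increments": [
    {"gripper": 15,"dx": 0,"dy": 0,"dz": 0.001,"spin": 0},
    {"gripper": 15,"dx": 0,"dy": 0,"dz": 0,"spin": 0},
    {"gripper": 50,"dx": 0,"dy": 0,"dz": 0,"spin": 0},
    {"gripper": 50,"dx": 0,"dy": 0,"dz": 0,"spin": 0},
    {"gripper": 50,"dx": 0,"dy": 0,"dz": -0.01,"spin": 0},
    {"gripper": 50,"dx": 0,"dy": 0,"dz": -0.05,"spin": 0},
    {"gripper": 50,"dx": 0,"dy": 0,"dz": -0.06,"spin": 0},
    {"gripper": 50,"dx": 0,"dy": 0,"dz": -0.06,"spin": 0}
  ]
}}

```text
time: 20.8
ee_pos: [0.5013, 0.0391, 0.1929]
eef_rot: [0.725, 0.689, -0.0, 0.0]
ft_force: [0.9, -0.5, -0.0]
width: 0.0431
```

Emit:
{"api": "arm_command", "payload": {
  "increments": [
    {"gripper": 50,"dx": -0.02,"dy": 0,"dz": 0,"spin": 0},
    {"gripper": 50,"dx": -0.04,"dy": 0,"dz": 0,"spin": 0},
    {"gripper": 50,"dx": -0.03,"dy": 0,"dz": 0,"spin": 0},
    {"gripper": 50,"dx": 0,"dy": 0,"dz": 0,"spin": 0},
    {"gripper": 50,"dx": 0,"dy": 0,"dz": 0,"spin": 0},
    {"gripper": 50,"dx": 0,"dy": 0,"dz": 0,"spin": 0},
    {"gripper": 50,"dx": 0,"dy": 0,"dz": 0,"spin": 0},
    {"gripper": 50,"dx": 0,"dy": 0,"dz": 0,"spin": 0}
  ]
}}

```text
time: 21.8
ee_pos: [0.4973, -0.0505, 0.1906]
eef_rot: [0.725, 0.689, 0.0, 0.0]
ft_force: [0.6, -0.2, 0.6]
width: 0.0432
```

```bash
python3 -c "
from h import *
inc()
A=cams.camera('scene'); B=cams.camera('side'); a=A[145:285,220:360,::-1]; b=B[150:320,220:360,::-1]
cv2.imwrite('pics/f1.png',np.hstack([cv2.resize(a,(400,400),interpolation=cv2.INTER_CUBIC),cv2.resize(b,(400,400),interpolation=cv2.INTER_CUBIC)]))
res=[]
for n,im in (('scene',A),('side',B)):
    H,S,V=cv2.split(cv2.cvtColor(im,cv2.COLOR_RGB2HSV)); m=(((H<6)|(H>174))&(S>170)&(V>110)).astype(np.uint8)
    m[:, :280]=0; m[:195]=0; m[:,330:]=0; m[260:]=0
    ys,xs=np.nonzero(m); print(n,xs.mean(),ys.mean(),len(xs)); res+= [cams.camera_info(n),(xs.mean(),ys.mean())]
print(tri(*res))
"
```

```text
t 21.8 pos [ 0.4973 -0.0505  0.1906] toolx ang 87.09 tilt 0.0 w 0.0432 F [ 0.6 -0.2  0.6] j [ 0.76  0.15 -0.8   1.79  0.11  1.24 -0.13]
scene 309.03125 208.6875 32
side 297.55555555555554 238.42222222222222 45
[0.50297003 0.04000451 0.02936549]
```

View pics/f1.png

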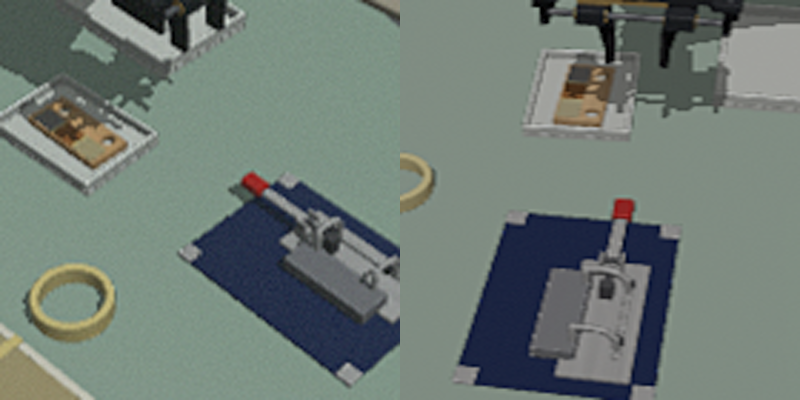

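```bash
python3 -c "
from h import *
for n in ('scene','side'):
    im=cv2.imread(f'pics/{n}0.png')
    H,S,V=cv2.split(cv2.cvtColor(im,cv2.COLOR_BGR2HSV)); m=(((H<6)|(H>174))&(S>170)&(V>110)).astype(np.uint8)
    m[:, :280]=0; m[:195]=0; m[:,330:]=0; m[260:]=0
    ys,xs=np.nonzero(m); print(n,xs.mean(),ys.mean(),len(xs))
print(job.close_job())
"
```

```text
scene 308.9 208.6 30
side 297.55555555555554 238.42222222222222 45
the job is handed in; nothing more can be done
None
```

I finished the job and handed it in at about 22 s of the 70 s allowed; `close_job` gave no verdict.

**What I did:**
- **Lever up:** I gripped the red tab and followed its arc upwards. The pictures then showed the arches leaning back with the board still on its posts.
- **Board to tray:** I lifted the board straight off the posts and lowered it into the smallest tray (about 172 x 120 mm; the other two measured about 224 x 155 mm). I let go only after the force reading showed it resting on the floor.
- **Lever down:** I gripped the tab again, swung it fully down, let go and backed off.

**Last checks:**
- **Lever and rings:** The red tab is within about 0.1 px of its starting position in both views, and the arches look shut on the posts.
- **Board:** It looks flat, sand side up and near the middle of the tray. I judged this by eye and did not measure its position again.
- **Robot:** The gripper stands clear of everything. The tape roll looks unmoved, but I did not measure it or the glue bottles at the end; no move went near them.

**Disagreements:**
- The first move call was refused as invalid; sending every field in each row fixed it.
- The scene and side views differed by 3 to 5 mm on where things were. I averaged them and corrected the file's position by about 1.5 mm from the wrist view.
- I gripped the board about 2.5 mm higher than planned, and the grip held.

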